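# Put the marker away and shut the pen drawer of the desk riser

## Task

Lay the marker that is out on the desk flat in the empty lane of the open pen drawer, without dropping it, then push the drawer home gently, without slamming it, until its catch snaps in and the front is flush. Leave the other marker in its own lane, and do not shift the eraser on the desk or the jar and mug on the shelf above the drawer.

Things in the scene. Friction and masses are not known exactly. Their poses are not given: they have to be found in the camera images.
- riser: Fixed wooden desk riser: a shelf over a drawer case. Origin on the desk below the middle of the case's front; x points into the case (away from the robot), y left, z up. The case is 236 mm wide (y -118 to +118), 88 mm high, 266 mm deep, its front at x = 0. End panels 18 mm thick carry the shelf. Right of the case an open bay holds sketchbooks (from x = 35 mm, up to 60 mm high).
- shelf_edge (a point): Point on the lower front edge of the riser's shelf, 135 mm above the desk, straight above and 26 mm in front of the middle of the case's front; axes as the riser. The shelf is 18 mm thick, overhangs the case's front by these 26 mm, reaches back 292 mm from the edge and spans riser y = -336 to +136 mm.
- drawer (a joint): How far the drawer is out, m: 0 = fully home, front flush with the case; 0.215 = its stop; starts at 0.169 to 0.20. Slides along the riser's x with under 2 N of drag. A sprung ball catch resists from 13 mm before home with about 6 N; from about 4 mm it pulls the drawer home and holds it. Let go between 4 and 13 mm, it stays unseated or springs back out to some 17 mm.
- drawer_front (a point): Middle of the outer face of the drawer's front, 44 mm above the desk, moving with the drawer; x points into the drawer, y left, z up. The front is 212 mm wide, 14 mm thick, from 12 to 76 mm above the desk. At its middle a round wooden knob, 26 mm across, stands out 21 mm towards -x. The drawer is 250 mm deep overall, its side walls reach 65 mm above the desk.
- empty_lane (a point): Centre of the floor of the empty lane (the right one, -y), 25 mm above the desk, moving with the drawer; x along the lane into the drawer, y left, z up. The lane is 230 mm long and 95 mm wide, side wall 40 mm high and divider 30 mm high above its floor; the inside of the drawer's front is 115 mm from this point towards -x.
- spare_lane (a point): The same for the left lane (+y), in which the other marker lies.
- marker: The marker to put away: square rounded barrel 115 x 20 x 20 mm, white with a black cap, lying on the desk; origin at its centre (10 mm above what it lies on), x along it towards the cap. 30 to 60 g.
- spare_marker: A like marker, lying in the drawer's left lane; origin at its centre, x along it.
- eraser: White block eraser with a card sleeve, 65 x 26 x 14 mm, lying on the desk; origin at the middle of its underside, x along it.
- jar: Glass jar of brushes on the shelf, 86 mm across, 112 mm high, about 200 mm with the brushes; origin at the middle of its underside. 0.5 kg.
- mug: White mug of pens on the shelf, 80 mm across, 95 mm high, 150 mm with the pens; origin at the middle of its underside. 0.4 kg.
There are look-alikes about, which are no part of the job. Leave any purple or turquoise look-alike of the marker alone.

How it is judged:
On the way, in this order (a step that is already met when the one before it is completed fails the run):
1. the marker lies flat on the floor of the empty lane, let go, with the drawer still out (value of joint drawer above 0.03 m and x of marker in the frame of empty_lane between -0.065 and 0.065 m and y of marker in the frame of empty_lane between -0.042 and 0.042 m and z of marker in the frame of empty_lane below 0.016 m and angle between marker's own x axis and vertical between 1.48 and 1.66 rad and contact force between the fingers and marker below 0.1 N), for 0.2 s.
2. the drawer is home, seated at its catch (value of joint drawer below 0.003 m), for 0.2 s.
At the end, for the whole second after the job is handed in: The drawer is home and still (within 3 mm of flush, held by its catch), the marker lies flat at rest on the floor of the right lane and the other marker on the floor of the left lane; eraser, jar and mug are within 30 mm of where they stood (value of joint drawer below 0.003 m and velocity of joint drawer between -0.01 and 0.01 m/s and x of marker in the frame of empty_lane between -0.065 and 0.065 m and y of marker in the frame of empty_lane between -0.042 and 0.042 m and z of marker in the frame of empty_lane below 0.016 m and angle between marker's own x axis and vertical between 1.48 and 1.66 rad and linear speed of marker below 0.02 m/s and y of spare_marker in the frame of spare_lane between -0.042 and 0.042 m and z of spare_marker in the frame of spare_lane below 0.016 m and distance of each of eraser, jar, mug from where it was at the start of the episode below 0.03 m); the robot touches nothing.
It fails at once if the drawer is slammed (faster than 0.4 m/s inwards) (velocity of joint drawer below -0.4 m/s).
It fails at once if the marker is dropped or thrown (faster than 0.9 m/s, a fall of 40 mm, with no finger on it) (linear speed of marker above 0.9 m/s and contact force between the fingers and marker below 0.05 N).
It fails at once if the jar or the mug is shifted by more than 30 mm (distance of any of jar, mug from where it was at the start of the episode above 0.03 m).
It fails at once if the eraser is shifted by more than 30 mm (distance of eraser from where it was at the start of the episode above 0.03 m).
It also fails if it takes over 67 s, if anything falls off the work surface, if the arm or the gripper's body presses on something with over 40 N, if the wrist force passes 120 N, or if a joint passes its speed limit or range.

## Robot

A 7-joint arm with a two-finger parallel gripper is mounted at the origin on the work surface. World frame = base frame: x ahead of the robot, y to its left, z up, the work surface at z = 0. Lengths are in m, angles in rad, forces in N, time in s.
With the tool pointing down it reaches from about 0.4 to 0.85 m from the base axis. Payload 4.5 kg.
Tool frame: the origin (TCP) lies midway between the tips of the shut fingers; the grasp point (between the pads) lies 19 mm behind it; z points along the fingers, y is the line along which they close (so a half turn about z gives the same grasp; the last joint's range is limited). The gripper opens to 88 mm and grips with 3 to 60 N. Pads are 18 mm wide; open, the fingers measure 123 mm over their backs; the gripper's body (75 mm by 187 mm) begins 45 mm behind the grasp point.
Start: joints at [1.298, 0.689, -0.195, 1.565, 0.157, 0.902, -0.215], TCP at [0.189, -0.596, 0.239] pointing down, gripper open.
Joint ranges: [-3.01, 3.01], [-0.46, 2.08], [-1.47, 1.51], [0.13, 2.56], [-1, 4.14], [0.04, 2.09], [-2.66, 2.66]. Speed limits (rad/s): [2.57, 2.57, 3.14, 3.14, 3.14, 3.14, 3.14].

## Interface

Orientations are given as a unit quaternion [x, y, z, w].
In Python, from workcell import env, read_camera, camera_info, cut_out gives the robot as it stands. Calls block until the motion is done:
- env.movep(position, orientation): joint-space move of the TCP to a pose.
- env.movel(position, attitude=None, velocity=0.15, contact_N=None): straight line of the TCP; attitude=None keeps the orientation; velocity is the mean speed in m/s. With contact_N (N) it stops when the force on the tool has changed by that much, and returns True; else False.
- env.goto_joints(angles): joint-space move.
- env.gripper_open() and env.grab(squeeze=None): open the fingers fully, or close them until they stop; squeeze is the grip in N (None keeps the last).
- env.pause(seconds).
- env.ik(position, orientation): joint angles nearest the present ones, or None.
- env.read_state(): the state.
- read_camera(name): name is "scene" or "top" or "wrist"; returns the picture (420x560x3 uint8, red, green, blue); there is no depth.
- camera_info(name): a dict with "K" (3x3 intrinsics, pixels), "origin" and "orientation" of the camera in the world. Camera axes: x right, y up, looking along -z (the intrinsics and any distortion apply to the point x, -y, -z); pixel columns grow to the right and rows downward; lengths in m; the calibration is good to about 2 mm. The wrist camera is an equidistant fisheye: a pixel r from the principal point sees the ray r / f radians off the axis. A picture is of the moment at which its call begins: read the wrist's pose just before it. camera_info takes no time and is no camera call; for the wrist camera it gives the pose at the moment of the call.
A pose or a line that the arm cannot do raises env.PlanningError and nothing moves.
- env.job_done(): hands the job in; it is judged then, once.
Trained networks look in the newest picture that a camera, given by its name, has taken for a name from the list of things; names that differ only in an ending like _2 or _b are one class to them, and where a whole thing is asked for, a point or a joint stands for the part that bears it (a point fixed in the world has none). Each returns a list of dicts, best first, with "score" (0 to 1); they miss things now and then, are a little off and sometimes report something else, mostly with a low value. They report only what shows in the picture. A call takes as long as a camera call. They do not tell look-alikes from the thing itself.
- cut_out(label, camera): "mask" (420x560 bool, what is visible of it) and "bbox" ([left, top, width, height] in pixels, round what is visible of it).
The state is a dict: "time_s": time; "joints": joint angles; "dq": joint speeds; "effort": joint torques, N m; "tcp_pos": TCP position; "eef_rot": TCP orientation; "ft_force": force on the tool from outside, world axes, zero at the start; "ft_torque": the same for the moment, N m; "finger_gap": opening from 0.0 (shut) to 1.0 (fully open); "finger_force": force on a finger pad.
Only numpy, scipy, OpenCV 4.12 (cv2) and the standard library are available. Lean on these libraries where they do the work, as an engineer would, in place of code of your own. Each camera call takes 0.05 s, during which the arm holds its last target. There are 200 camera calls.

## Working session

There is one attempt and no reset: what is moved stays moved. The work goes in short steps, each a Python script; the robot and the scene stay as the last script left them, time stands still between calls to the robot, and variables do not carry over. Pictures are saved under pics/ and viewed, at most 10 in all, crops included, and the job is handed in when it is done.

```bash
mkdir -p pics; ls
python3 - <<'E'
from workcell import env, read_camera, camera_info, cut_out
import cv2,numpy as np
ims=[]
for c in ["scene","top","wrist"]:
    im=read_camera(c); cv2.imwrite(f"pics/{c}0.png",im[:,:,::-1]); i=camera_info(c)
    print(c,{k:np.round(v,4).tolist() if not isinstance(v,str) else v for k,v in i.items()})
    for l in ["marker","eraser","drawer_front","drawer","riser","jar","mug"]:
        for d in cut_out(l,c):
            m=d["mask"];ys,xs=np.nonzero(m)
            print(l,round(d["score"],2),d["bbox"],m.sum(),(xs.mean().round(1),ys.mean().round(1)) if len(xs) else '', im[m].mean(0).round() if len(xs) else '')
print(env.read_state())
E
```

```text
pics
scene {'K': [[488.1762, 0.0, 283.495], [0.0, 488.1762, 200.5148], [0.0, 0.0, 1.0]], 'origin': [1.226, 0.074, 1.3193], 'orientation': [0.1488, 0.2039, 0.7656, 0.5918]}
marker 0.78 [210.7, 113.7, 23.1, 24.2] 217 (np.float64(223.2), np.float64(126.6)) [ 67. 129. 125.]
marker 0.75 [201.8, 156.8, 35.4, 12.4] 194 (np.float64(218.4), np.float64(162.7)) [140. 133. 128.]
marker 0.74 [215.3, 186.6, 8.6, 35.0] 239 (np.float64(217.2), np.float64(202.7)) [114.  66. 132.]
marker 0.51 [154.9, 187.3, 38.6, 4.0] 252 (np.float64(173.2), np.float64(187.6)) [ 63. 117. 114.]
drawer_front 0.67 [311.6, 193.9, 80.3, 53.0] 2657 (np.float64(351.8), np.float64(220.5)) [166. 141. 104.]
drawer 0.65 [312.2, 195.5, 79.3, 52.3] 2556 (np.float64(351.9), np.float64(220.5)) [165. 141. 104.]
drawer 0.42 [184.4, 194.0, 214.8, 182.6] 22342 (np.float64(301.0), np.float64(284.1)) [188. 159. 112.]
drawer 0.19 [251.8, 174.4, 20.4, 20.1] 223 (np.float64(262.2), np.float64(184.7)) [166. 141. 115.]
riser 0.64 [186.1, 194.9, 212.4, 179.3] 22385 (np.float64(301.0), np.float64(284.1)) [188. 159. 112.]
jar 0.92 [347.0, 242.3, 
[... 1711 characters left out ...]
2, 'joints': array([ 1.29783911,  0.68914106, -0.19459907,  1.56529543,  0.15732691,
        0.90251566, -0.21509739]), 'dq': array([-0.00155655,  0.00036454, -0.00021685,  0.00158197, -0.00020292,
        0.0003422 ,  0.00076882]), 'effort': array([-3.46324878e-04, -5.27502930e+01, -1.26697037e+00, -1.53743935e+01,
       -5.18558209e-02, -6.03468434e-04,  7.21242714e-05]), 'tcp_pos': array([ 0.18875243, -0.59583485,  0.23871827]), 'eef_rot': array([ 9.88257458e-01,  1.52797891e-01, -3.29938615e-06,  1.48277539e-05]), 'ft_force': array([ 0.05179081, -0.367023  ,  0.08096856]), 'ft_torque': array([-0.04271538, -0.00913229,  0.03816478]), 'finger_force': 0.0, 'finger_gap': 0.9963725147820648}
```

View pics/top0.png

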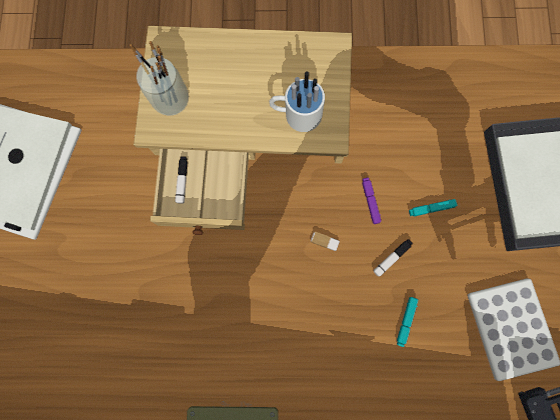

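View pics/scene0.png

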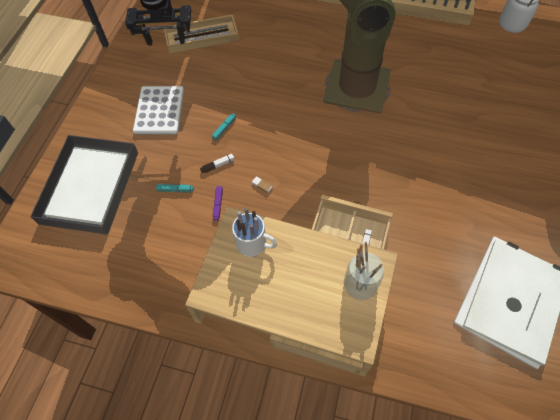

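The top view shows the white/black marker at (392,258), with purple and turquoise look-alikes around it. The eraser is at (324,240) and the open drawer spans (152-246, 150-226). Its right lane, near (222,185), is empty, and the spare marker is at (181,180). The scene view agrees: marker (218,163), eraser (262,185), drawer front edge from (318,198) to (391,213).

```bash
cat > h.py <<'E'
import numpy as np, cv2
from scipy.spatial.transform import Rotation as R
from workcell import env, read_camera, camera_info, cut_out
def ray(ci,u,v,fish=False):
    K=np.array(ci["K"]); a=(u-K[0,2])/K[0,0]; b=(v-K[1,2])/K[1,1]
    if fish:
        r=np.hypot(a,b); s=np.sin(r)/max(r,1e-9); d=np.array([a*s,-b*s,-np.cos(r)])
    else: d=np.array([a,-b,-1.])
    d=R.from_quat(ci["orientation"]).apply(d); return np.array(ci["origin"]),d/np.linalg.norm(d)
def plane(ci,u,v,z,fish=False):
    o,d=ray(ci,u,v,fish); return o+d*(z-o[2])/d[2]
def tri(*rays):
    A=sum(np.eye(3)-np.outer(d,d) for o,d in rays); b=sum((np.eye(3)-np.outer(d,d))@o for o,d in rays)
    p=np.linalg.solve(A,b); return p,max(np.linalg.norm(np.cross(p-o,d)) for o,d in rays)
def down(yaw):  # tool z down, tool x at heading yaw
    return R.from_matrix(np.array([[np.cos(yaw),np.sin(yaw),0],[np.sin(yaw),-np.cos(yaw),0],[0,0,-1]])).as_quat()
E
python3 - <<'E'
from h import *
np.set_printoptions(precision=4,suppress=True)
T,S=camera_info("top"),camera_info("scene")
def t(n,a,b): print(n,*tri(ray(T,*a),ray(S,*b)))
t("marker",(392.2,258),(218.4,162.7)); t("shelf FL",(135,147),(397,248))
t("eraser",(324.3,240.1),(262,185))
t("front L",(151,219),(391,213)); t("front R",(243,226),(318,198))
for p in [(135,147),(349,154),(148,27),(352,34)]: print("shelf",plane(T,*p,.153))
for p in [(151,219),(243,226)]: print("front",plane(T,*p,.076))
for p in [(376,273),(411,241)]: print("mk",plane(T,*p,.01))
print("er",plane(T,324,240,.01))
E
```

```text
marker [ 0.4401 -0.3705  0.0112] 0.002012664003012974
shelf FL [0.6668 0.2093 0.16  ] 0.002669967462960279
eraser [ 0.4833 -0.2115  0.0065] 0.0012038531284060709
front L [0.5223 0.1886 0.0781] 0.0005351697696452699
front R [ 0.511  -0.0235  0.0533] 0.0026236743390030707
shelf [0.6698 0.2092 0.153 ]
shelf [ 0.6521 -0.2586  0.153 ]
shelf [0.9607 0.1982 0.153 ]
shelf [ 0.9376 -0.272   0.153 ]
front [0.5228 0.1888 0.076 ]
front [ 0.5067 -0.0235  0.076 ]
mk [ 0.4052 -0.3333  0.01  ]
mk [ 0.4813 -0.4191  0.01  ]
er [ 0.4834 -0.2117  0.01  ]
```

Run:
```python
from h import *
np.set_printoptions(precision=3,suppress=True)
for n,p,ys in [("grasp",[.43,-.36,.01],[-.847,2.294]),("place",[.58,.03,.06],[-.06,3.08]),("push",[.49,.06,.05],[-.06,3.08,1.51,-1.63]),("look",[.52,.04,.36],[-.06,3.08])]:
    for y in ys: print(n,y,env.ik(p,down(y)))
k=0
def look(p,y):
    global k; k+=1
    env.movep(p,down(y)); env.pause(.3)
    ci=camera_info("wrist"); im=read_camera("wrist"); cv2.imwrite(f"pics/w{k}.png",im[:,:,::-1])
    np.save(f"w{k}.npy",ci,allow_pickle=True); print(ci["origin"],env.read_state()["time_s"])
    for l in ["marker","eraser","drawer_front"]:
        for d in cut_out(l,"wrist"):
            m=d["mask"];ys,xs=np.nonzero(m); print(l,round(d["score"],2),d["bbox"],plane(ci,xs.mean(),ys.mean(),.01,True),im[m].mean(0))
            if l=="marker":
                (c,s,a)=cv2.minAreaRect(np.c_[xs,ys].astype(np.float32)); print(c,s,a)
look([.40,-.33,.30],2.294)
look([.56,.04,.36],3.08)
```

```text
grasp -0.847 [ 0.57   0.97   0.076  1.897 -0.227  0.283 -1.586]
grasp 2.294 [ 0.815  0.983 -0.343  1.884  0.774  0.412  0.612]
place -0.06 [-0.176  0.895  0.077  1.832 -0.149  0.42  -1.622]
place 3.08 [ 0.26   0.986 -0.706  1.808  0.949  0.728  0.523]
push -0.06 [-0.249  0.862  0.056  2.095 -0.227  0.19  -1.621]
push 3.08 [ 0.055  0.889 -0.446  2.079  1.013  0.406  0.297]
push 1.51 [-0.168  0.858 -0.078  2.091  0.297  0.203 -0.571]
push -1.63 [-0.398  0.894  0.308  2.102 -0.964  0.291 -2.458]
look -0.06 [ 0.011  0.418 -0.268  1.695  0.125  1.046 -1.929]
look 3.08 [ 0.456  0.571 -1.049  1.674  0.525  1.208  0.792]
[ 0.352 -0.277  0.446] 2.85
marker 0.7 [163.4, 121.1, 50.5, 75.8] [ 0.293 -0.399  0.01 ] [ 14.254 160.621 159.042]
(190.8792266845703, 156.89208984375) (81.92342376708984, 17.443771362304688) 57.7243537902832
marker 0.61 [275.4, 168.1, 15.9, 86.2] [ 0.439 -0.371  0.01 ] [159.455 155.482 154.012]
(283.6036376953125, 210.9770050048828) (80.17010498046875, 14.371880531311035) 88.80650329589844
marker 0.59 [281.7, 276.5, 39.0, 60.6] [ 0.554 -0.441  0.01 ] [ 18.118 165.154 163.37
[... 683 characters left out ...]
0.79 [33.7, 88.4, 35.1, 61.5] [ 0.438 -0.371  0.01 ] [123.815 116.907 112.828]
(49.49949264526367, 118.9071044921875) (14.083291053771973, 59.67874526977539) 30.65066909790039
marker 0.71 [4.2, 174.5, 40.5, 28.6] [ 0.56  -0.471  0.01 ] [ 12.917 141.471 140.31 ]
(24.5, 188.5) (10.285913467407227, 40.69643783569336) 63.43495178222656
marker 0.57 [19.4, 14.7, 27.4, 62.8] [ 0.294 -0.398  0.01 ] [ 15.703 107.466 105.427]
(36.536476135253906, 46.74678039550781) (13.156045913696289, 61.796356201171875) 13.392498016357422
eraser 0.83 [109.8, 118.3, 31.9, 19.7] [ 0.479 -0.21   0.01 ] [184.946 158.941 128.198]
drawer_front 0.64 [236.1, 115.5, 153.6, 143.2] [0.607 0.082 0.01 ] [181.344 155.487 109.505]
```

View pics/w2.png

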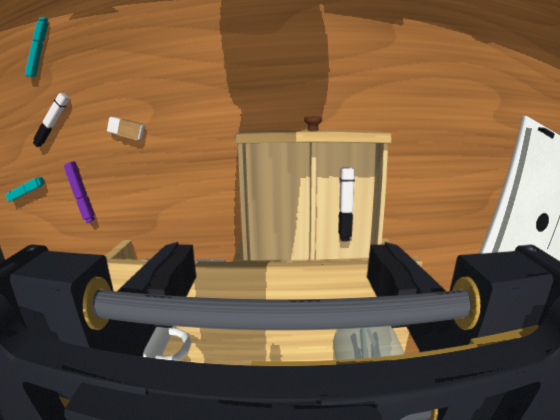

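View pics/w1.png

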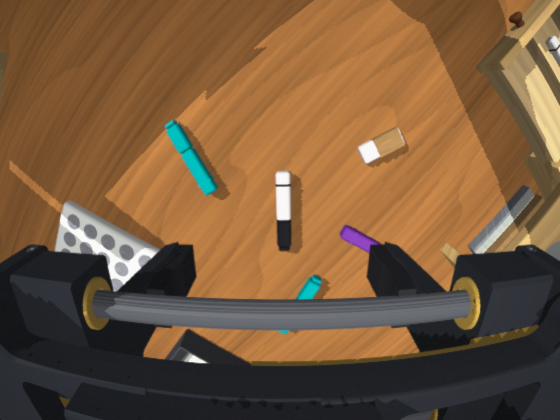

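Wrist 2 shows the drawer front top edge from about (236,135) to (391,134), the divider at column 312, the empty lane at columns 246-308 and the shelf edge at row 262. Wrist 1 shows the marker alone, from (283,172) to (284,249), with the eraser at (381,146). I'll enlarge the drawer.

```bash
python3 -c "
import cv2
im=cv2.imread('pics/w2.png')[108:298,210:410];cv2.imwrite('pics/w2c.png',cv2.resize(im,None,fx=3,fy=3,interpolation=cv2.INTER_CUBIC))"
```

```text
(no output)
```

View pics/w2c.png

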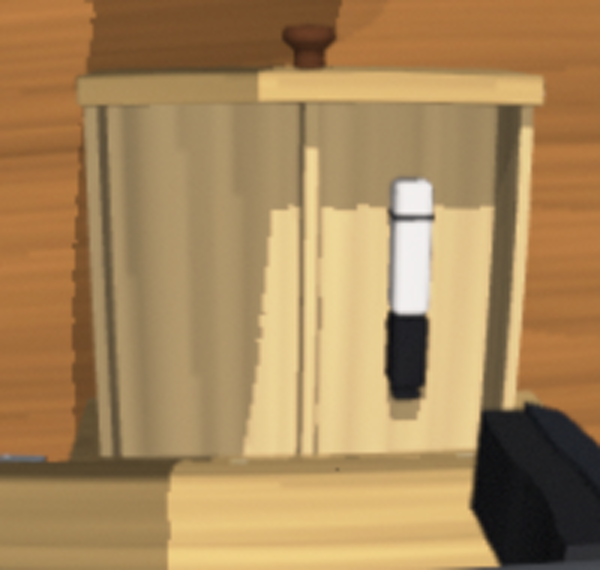

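The crop shows the front's outer top corners at (78,77) and (543,75), the divider from (304,104) to (310,455), the shelf's lower edge at crop row 457, and the right lane at columns 105-300, empty.

Run:
```python
from h import *
np.set_printoptions(precision=4,suppress=True)
W=np.load("w2.npy",allow_pickle=True).item(); T,S=camera_info("top"),camera_info("scene")
f=lambda u,v,z: plane(W,u/3+210,v/3+108,z,True)
wr=lambda u,v: ray(W,u/3+210,v/3+108,True)
for n,u,v,z in [("fR",78,77,.076),("fL",543,75,.076),("frontmid",310,72,.076),("inR",90,103,.076),("inL",530,103,.076),("shelfa",100,458,.135),("shelfb",440,457,.135),("div0",304,150,.055),("div1",309,450,.055),("wallR",100,400,.065),("wallL",518,400,.065)]: print(n,f(u,v,z))
print("fL",*tri(wr(543,75),ray(T,151,219),ray(S,391,213))); print("fR",*tri(wr(78,77),ray(T,243,226),ray(S,318,198)))
W1=np.load("w1.npy",allow_pickle=True).item()
print("marker",*tri(ray(W1,283.6,211,True),ray(T,392.2,258),ray(S,218.4,162.7),ray(W,49.5,118.9,True)))
for p in [(283,172),(284,249)]: print("mk end",plane(W1,*p,.01,True))
```

```text
fR [ 0.5067 -0.0162  0.076 ]
fL [0.5156 0.1933 0.076 ]
frontmid [0.5112 0.0859 0.076 ]
inR [ 0.5187 -0.0117  0.076 ]
inL [0.5284 0.1867 0.076 ]
shelfa [ 0.6617 -0.0139  0.135 ]
shelfb [0.6713 0.1304 0.135 ]
div0 [0.5486 0.0834 0.055 ]
div1 [0.701  0.0804 0.055 ]
wallR [ 0.663  -0.0216  0.065 ]
wallL [0.6776 0.1869 0.065 ]
fL [0.5197 0.1903 0.0763] 0.004928344739497568
fR [ 0.5095 -0.0223  0.0503] 0.004047773399124709
marker [ 0.4397 -0.3709  0.0117] 0.002505845314333555
mk end [ 0.4033 -0.3313  0.01  ]
mk end [ 0.4793 -0.415   0.01  ]
```

Run:
```python
from h import *
np.set_printoptions(precision=4,suppress=True)
y=2.30; q=down(y); c=np.array([.441,-.3725])+.012*np.array([np.cos(y),np.sin(y)])
env.movep([*c,.12],q); print(env.movel([*c,.011],velocity=.08,contact_N=8)); env.grab(15)
s=env.read_state(); print(s["tcp_pos"],s["finger_gap"],s["finger_force"])
env.movel([*c,.16],velocity=.1)
s=env.read_state(); print(s["finger_gap"],s["finger_force"],s["time_s"])
P=np.array([.5,.03,.2]); env.movep(P,down(np.pi-.047)); env.pause(.3)
s=env.read_state(); print(s["finger_gap"],s["finger_force"],s["time_s"],s["tcp_pos"])
for n in ["wrist","top"]:
    ci=camera_info(n); im=read_camera(n); cv2.imwrite(f"pics/held_{n}.png",im[:,:,::-1])
    for d in cut_out("marker",n):
        yy,xx=np.nonzero(d["mask"]); print(n,d["score"],d["bbox"],im[d["mask"]].mean(0))
a,b=cv2.imread("pics/held_wrist.png"),cv2.imread("pics/held_top.png")
cv2.imwrite("pics/held.png",np.hstack([a[:,80:480],b[60:,100:500].copy() if 0 else cv2.copyMakeBorder(b[60:360,100:500],0,120,0,0,0)]))
```

```text
False
[ 0.433  -0.3635  0.011 ] 0.22433191266030242 14.989593029022217
0.21817357148037575 14.989785701036453 10.975
0.22234642113657102 14.989813417196274 12.7583 [0.5001 0.0293 0.1999]
wrist 0.77 [15.1, 215.7, 24.4, 29.3] [104.6119  49.9872 133.3945]
wrist 0.55 [256.9, 170.4, 50.5, 193.6] [187.6525 185.3797 184.1207]
top 0.86 [408.7, 198.5, 51.2, 16.0] [ 31.6159 150.1007 145.2951]
top 0.69 [359.3, 176.1, 20.5, 48.4] [118.5529  60.8221 142.2524]
top 0.64 [397.9, 294.2, 19.5, 50.9] [ 25.8467 146.5313 144.1555]
```

View pics/held.png

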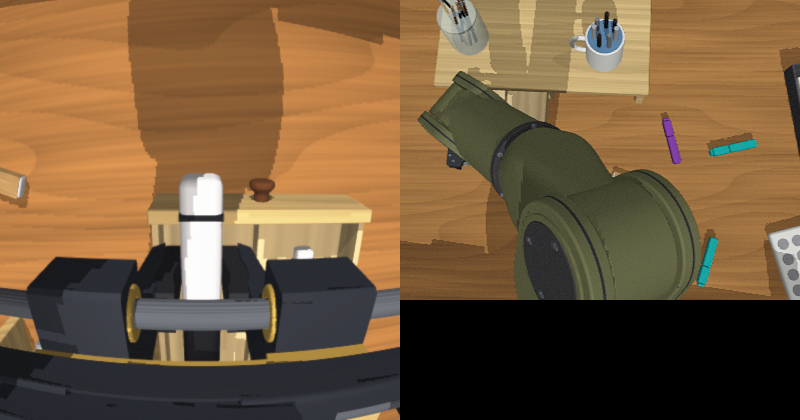

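The marker is held level between the pads, white end towards the robot at wrist crop (200,240). It has left its spot on the desk in the top view.

Run:
```python
from h import *
np.set_printoptions(precision=4,suppress=True)
q=down(np.pi-.047); c=[.5951,.0526]
env.movep([*c,.16],q); print(env.movel([*c,.073],velocity=.06,contact_N=6)); env.pause(.3)
s=env.read_state(); print(s["tcp_pos"],s["ft_force"],s["finger_gap"],s["time_s"])
np.save("w3.npy",camera_info("wrist")); im=read_camera("wrist"); cv2.imwrite("pics/w3.png",im[:,:,::-1])
```

```text
False
[0.5952 0.0526 0.0731] [ 0.3274  0.3486 -0.8189] 0.22164816657549377 15.3583
```

View pics/w3.png

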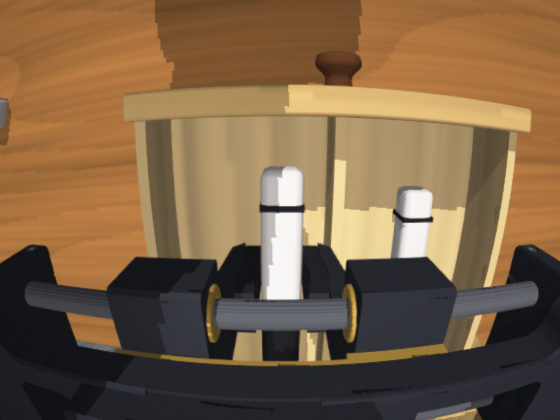

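The marker hangs over the right lane at column 282, clear of the drawer front (row 120). The divider is at column 338 and the right wall at columns 140-175. I'll check the lateral offset numerically.

Run:
```python
from h import *
np.set_printoptions(precision=4,suppress=True)
W=np.load("w3.npy",allow_pickle=True).item()
u=np.array([.9989,-.047]);v=np.array([.047,.9989]);c=np.array([.5951,.0526])
for n,a,b,z in [("fR",125,97,.076),("fL",529,112,.076),("knobneck",338,88,.044),("div top",338,165,.055),("wallR in top",158,200,.065),("wallR in floor",175,200,.03),("marker nose",282,168,.078),("spare",413,215,.045)]:
    p=plane(W,a,b,z,True)[:2]-c; print(n,p@u,p@v)
```

```text
fR -0.08399576632056463 -0.07241084351012449
fL -0.08381958327405363 0.13481169343863222
knobneck -0.08757931893130184 0.031315196763476105
div top -0.04697250897827442 0.030204379168463746
wallR in top -0.0309916107242424 -0.06264783118152924
wallR in floor -0.021814917171323417 -0.06536670728568511
marker nose -0.048829103462683085 0.0012364522504293026
spare -0.016664877482126413 0.07949755326200988
```

Run:
```python
from h import *
np.set_printoptions(precision=4,suppress=True)
v=np.array([.047,.9989]);c=np.array([.5951,.0526])+.005*v
env.movel([*c,.073],velocity=.03); print(env.movel([*c,.059],velocity=.03,contact_N=4)); env.pause(.3)
s=env.read_state(); print(s["tcp_pos"],s["ft_force"])
env.gripper_open(); env.pause(.4)
s=env.read_state(); print(s["ft_force"],s["finger_gap"],s["finger_force"],s["time_s"])
env.movel([*c,.17],velocity=.12); u=np.array([.9989,-.047])
env.movep([*(c-.12*u),.22],down(np.pi-.047)); env.pause(.3)
np.save("w4.npy",camera_info("wrist")); im=read_camera("wrist"); cv2.imwrite("pics/w4.png",im[:,:,::-1])
t=read_camera("top"); cv2.imwrite("pics/t4.png",t[:,:,::-1])
a,b=cv2.imread("pics/w4.png"),cv2.imread("pics/t4.png")
cv2.imwrite("pics/p4.png",np.hstack([a[:,80:480],cv2.resize(b[100:310,100:300],(400,420))]))
```

```text
False
[0.5954 0.0576 0.0592] [-0.1473  0.4214 -0.5673]
[ 0.446  -0.7296 -0.4114] 1.003757074808173 0.0 18.125
```

View pics/p4.png

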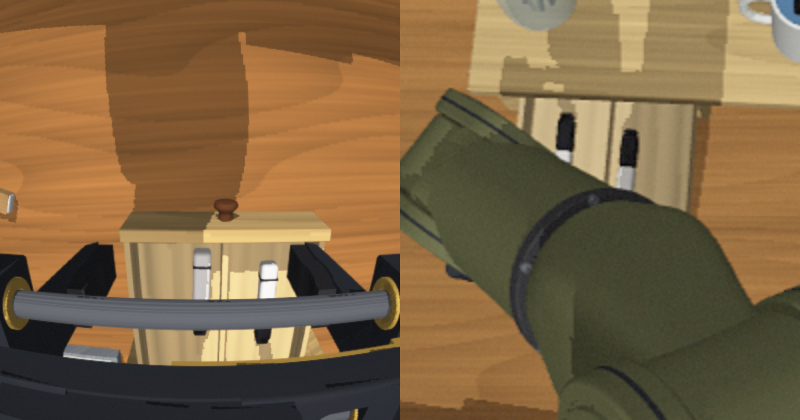

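Both markers lie flat in their lanes: the placed one at wrist crop (202,290), right of the divider, and the spare at (267,300). The shelf overhang would foul an upright gripper, so I'll push the knob with the shut fingers tilted 45°. First I'll check IK and the marker's height.

```bash
cat >> h.py <<'E'
U=np.array([.9989,-.047,0]);V=np.array([.047,.9989,0]);F=np.array([.513,.0865,0])
def tilt(th,s):  # tool z = down tilted towards U; s=+1 tool x forward, -1 backward
    z=np.array([0,0,-1])*np.cos(th)+U*np.sin(th); y=-s*V; x=np.cross(y,z)
    return R.from_matrix(np.c_[x,y,z]).as_quat()
E
python3 - <<'E'
from h import *
np.set_printoptions(precision=3,suppress=True)
W=np.load("w4.npy",allow_pickle=True).item();T=camera_info("top")
for z in [.03,.04,.06]:
    n=plane(W,282,250,z,True);c=plane(T,214,165,z); print(z,n,c,np.linalg.norm(n-c))
for th in [.6,.8,1.]:
    for s in [1,-1]:
        a=F-.07*U+[0,0,.04]; b=F+(.18-.021-.006)*U+[0,0,.04]
        print(th,s,env.ik(a,tilt(th,s)),env.ik(b,tilt(th,s)),env.ik(a+[0,0,.18],tilt(th,s)))
env.grab(10)
env.movep([.45,-.1,.3],down(np.pi-.047))
for cam in ["top"]:
    im=read_camera(cam); cv2.imwrite("pics/t5.png",im[:,:,::-1])
    for d in cut_out("marker",cam):
        yy,xx=np.nonzero(d["mask"]); print(d["score"],d["bbox"],im[d["mask"]].mean(0),plane(T,xx.mean(),yy.mean(),.035))
im=read_camera("scene")
for d in cut_out("marker","scene"): print("scene",d["score"],d["bbox"])
print(env.read_state()["time_s"])
E
```

```text
0.03 [0.55  0.062 0.03 ] [0.665 0.056 0.03 ] 0.1149300440203893
0.04 [0.546 0.062 0.04 ] [0.662 0.054 0.04 ] 0.11637739728667293
0.06 [0.537 0.063 0.06 ] [0.656 0.051 0.06 ] 0.11936275433667999
0.6 1 None [ 0.169  1.111 -0.753  2.079  2.238  0.921  2.446] None
0.6 -1 None [ 0.042  1.043 -0.523  2.086  2.343  0.774 -0.9  ] None
0.8 1 None [ 0.038  1.148 -0.563  2.209  2.559  1.15   2.057] None
0.8 -1 None [ 0.149  1.212 -0.76   2.204  2.498  1.248 -0.902] None
1.0 1 None [-0.141  1.237 -0.314  2.291  2.736  1.448  1.728] None
1.0 -1 None [ 0.119  1.346 -0.739  2.278  2.69   1.593 -0.991] None
0.9 [408.4, 195.5, 49.1, 22.1] [ 23.631 154.065 151.771] [ 0.558 -0.468  0.035]
0.81 [402.8, 294.0, 14.2, 32.9] [ 28.201 146.539 143.711] [ 0.316 -0.402  0.035]
scene 0.8 [215.7, 187.4, 4.7, 31.5]
scene 0.77 [213.6, 114.3, 21.1, 24.9]
scene 0.55 [155.6, 186.5, 37.8, 7.3]
22.4417
```

Run:
```python
from h import *
np.set_printoptions(precision=3,suppress=True)
for th in [.5,.6,.7]:
    for s in [1,-1]:
        print(th,s,[env.ik(F+k*U+[0,0,z],tilt(th,s)) is not None for k in (.03,.05,.07,.09,.11,.16) for z in (.04,.09,.15)])
for s in (1,-1): print(s,[env.ik(F+k*U+[0,0,z],tilt(0,s)) is not None for k in (-.07,-.03,0,.09) for z in (.035,.15)])
print(env.ik(F-.07*U+[0,0,.035],tilt(0,-1)),env.ik(F+.09*U+[0,0,.04],tilt(.6,-1)))
```

```text
0.5 1 [True, True, True, True, True, True, True, True, True, True, True, True, True, True, True, True, True, True]
0.5 -1 [True, True, True, True, True, True, True, True, True, True, True, True, True, True, True, True, True, True]
0.6 1 [True, True, True, True, True, True, True, True, True, True, True, True, True, True, True, True, True, True]
0.6 -1 [True, True, True, True, True, True, True, True, True, True, True, True, True, True, True, True, True, True]
0.7 1 [True, True, True, True, True, True, True, True, True, True, True, True, True, True, True, True, True, True]
0.7 -1 [True, True, True, True, True, True, True, True, True, True, True, True, True, True, True, True, True, True]
1 [True, True, True, True, True, True, True, True]
-1 [True, True, True, True, True, True, True, True]
[-0.104  0.891 -0.322  2.207  1.303  0.258 -0.081] [ 0.35   1.374 -1.259  2.247  2.172  1.456 -0.487]
```

Run:
```python
from h import *
np.set_printoptions(precision=4,suppress=True)
q=tilt(0,-1)
def st(n):
    s=env.read_state(); print(n,s["tcp_pos"],((s["tcp_pos"]-F)@U).round(4),s["ft_force"],s["time_s"])
env.movep(F-.075*U+[0,0,.15],q); env.movel(F-.075*U+[0,0,.035],velocity=.12); st("start")
print(env.movel(F+.084*U+[0,0,.035],velocity=.07,contact_N=10)); st("pushed")
env.movel(F+.04*U+[0,0,.04],velocity=.08); 
env.movel(F+.04*U+[0,0,.045],attitude=tilt(.65,-1),velocity=.03); st("tilted")
im=read_camera("wrist"); np.save("w6.npy",camera_info("wrist")); cv2.imwrite("pics/w6.png",im[:,:,::-1])
t=read_camera("scene"); cv2.imwrite("pics/s6.png",t[:,:,::-1])
cv2.imwrite("pics/p6.png",np.hstack([im[:,80:480,::-1],cv2.resize(t[130:340,200:400,::-1],(400,420))]))
```

```text
start [0.4384 0.0898 0.0353] -0.0746 [ 0.1188 -0.7009  0.6536] 24.5083
False
pushed [0.5968 0.0827 0.0351] 0.0839 [-0.4552  0.1847 -0.5119] 26.9333
tilted [0.5531 0.0846 0.0451] 0.0401 [-1.2454 -0.8845 -0.3859] 31.0417
```

View pics/p6.png

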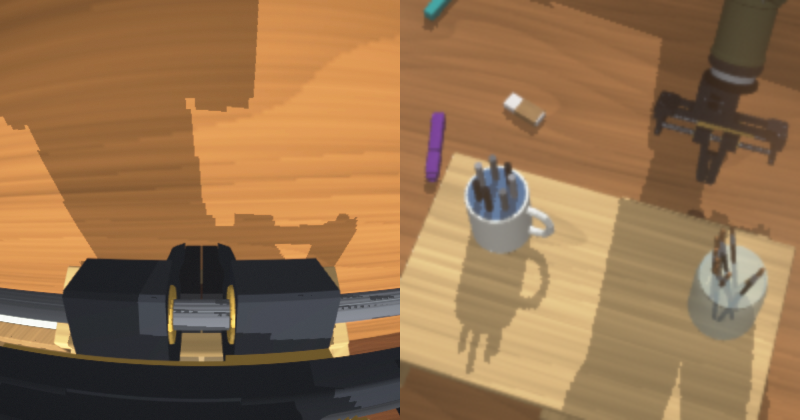

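The drawer has slid under the shelf edge. In the scene half the gripper is tilted in front of it, clear of the shelf, and the mug, jar and eraser are where they were. Next is the gentle final push.

Run:
```python
from h import *
np.set_printoptions(precision=4,suppress=True)
def st(n):
    s=env.read_state(); print(n,s["tcp_pos"],((s["tcp_pos"]-F)@U).round(4),s["ft_force"],s["time_s"])
env.movel(F+.045*U+[0,0,.039],velocity=.05)
print(env.movel(F+.13*U+[0,0,.039],velocity=.05,contact_N=14)); st("a")
print(env.movel(F+.17*U+[0,0,.039],velocity=.03,contact_N=14)); st("b")
env.pause(.4); st("c")
```

```text
False
a [0.6427 0.0805 0.039 ] 0.1298 [0.2682 0.6425 0.1431] 33.3
True
b [0.665  0.0794 0.0379] 0.1521 [-2.0251  0.2288  0.8123] 34.1417
c [0.6647 0.0794 0.0375] 0.1518 [0.1093 0.0016 0.8745] 34.5417
```

Run:
```python
from h import *
np.set_printoptions(precision=4,suppress=True)
def st(n):
    s=env.read_state(); print(n,s["tcp_pos"],((s["tcp_pos"]-F)@U).round(4),s["ft_force"],s["time_s"])
print(env.movel(F+.172*U+[0,0,.039],velocity=.025,contact_N=20)); st("b")
env.pause(.3); st("c")
env.movel(F+.06*U+[0,0,.045],velocity=.08); env.movel(F+.02*U+[0,0,.1],velocity=.1)
env.movep(F-.11*U+[0,0,.12],tilt(0,-1)); st("back")
ci=camera_info("wrist"); im=read_camera("wrist"); np.save("w7.npy",ci); cv2.imwrite("pics/w7.png",im[:,:,::-1])
```

```text
True
b [0.6649 0.0795 0.0363] 0.1521 [-1.8098 -0.0708  1.9919] 34.9333
c [0.665  0.0795 0.0359] 0.1521 [-2.2745  1.0862  1.6952] 35.2333
back [0.4032 0.0911 0.1194] -0.1099 [-0.9888 -0.67    0.2526] 38.3917
```

View pics/w7.png

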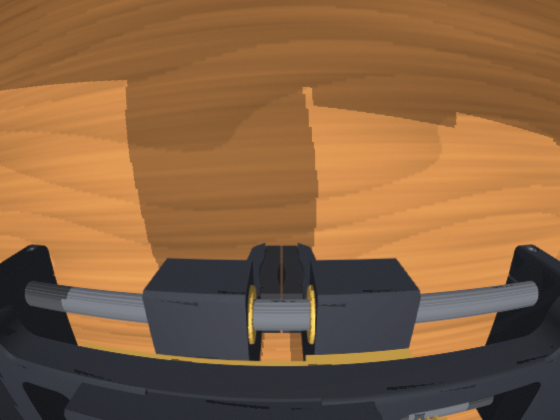

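The last picture shows only bare desk under the retracted gripper. The push ended twice at the same spot under 14 N and then 20 N, which is within 2 mm of the predicted flush position. A light touch will show whether the drawer stayed home.

Run:
```python
from h import *
np.set_printoptions(precision=4,suppress=True)
def st(n):
    s=env.read_state(); print(n,s["tcp_pos"],((s["tcp_pos"]-F)@U).round(4),s["ft_force"],s["time_s"])
q=tilt(.65,-1)
env.movep(F+.04*U+[0,0,.1],q); env.movel(F+.09*U+[0,0,.04],velocity=.1); env.pause(.5)
print(env.movel(F+.17*U+[0,0,.039],velocity=.03,contact_N=4)); st("touch")
env.movel(F+.05*U+[0,0,.05],velocity=.08); env.movel(F+.02*U+[0,0,.1],velocity=.1); env.movep(F-.09*U+[0,-.1,.25],tilt(0,-1)); env.pause(.5)
T=camera_info("top"); im=read_camera("top")
for l in ["eraser","jar","mug"]:
    print(l,[(round(d["score"],2),d["bbox"]) for d in cut_out(l,"top")[:1]])
st("end")
```

```text
True
touch [0.6649 0.0794 0.0384] 0.1521 [-0.6294 -0.3011  1.5066] 42.6417
eraser [(0.64, [163.7, 146.5, 88.3, 15.1])]
jar [(0.61, [131.2, 44.8, 60.2, 68.9])]
mug [(0.57, [270.3, 73.9, 52.6, 57.4])]
end [ 0.4231 -0.0093  0.25  ] -0.0853 [ 1.3242 -0.4433 -0.4559] 46.8833
```

```bash
python3 -c "
from workcell import env
print(env.job_done())"
```

```text
the job is handed in; nothing more can be done
None
```

The job is handed in, verdict not shown: the marker lies flat in the right lane; a light touch met the closed drawer at the same hard stop as the final push, though flushness wasn't seen; jar and mug look unmoved, and the eraser was still in place before the final push (the last check couldn't find it).

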